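Tip the file handles out of the hopper into the tray

ROBOT

A 6-joint arm with a two-finger parallel gripper is mounted at the origin on a cart in front of the work surface, level with it; the furniture and walls round the work are solid. World frame = base frame: x ahead of the robot, y to its left, z up, the work surface at z = 0. Lengths are in mm, angles in rad, forces in N, time in s.
With the tool pointing down it reaches from about 375 to 925 mm from the base axis. Payload 5.7 kg.
Tool frame: the origin (TCP) lies at the very end of the fingers, on their centre line; the grasp point (between the pads) lies arm.pinch_z behind it (arm.pinch_z is the distance from the TCP to the grasp point, in mm); z points along the fingers, y is the direction in which the jaws open and shut (so a half turn about z gives the same grasp; the last joint's range is limited). The gripper opens to 85 mm and grips with 20 to 120 N. Pads are 22 mm wide; open, the fingers measure 114 mm over their backs; the gripper's body (76 mm by 85 mm) begins 54 mm behind the grasp point. The pads swing forward as they close: fully open they stand 13 mm farther back than shut.
Start: joints at [1.178, 0.359, 1.51, -0, 1.272, -0.115], TCP at [164.538, 576.967, 231.267] pointing down, gripper open.
Joint ranges: [-2.97, 2.97], [-1.01, 2.36], [0.21, 2.38], [-0.96, 4.11], [0.2, 2.71], [-2.98, 2.98]. Speed limits (rad/s): [2.39, 2.39, 3.14, 3.14, 3.14, 3.14].

INTERFACE

Orientations are given as a unit quaternion [w, x, y, z].
In Python, from cell import arm, viewer gives the robot as it stands.
- The arm moves only by the tool apply_moves, never from a script. Its argument "series" is a list of rows, each a list of 7 numbers: the shift along the tool's x, y, z in cm, then the turn, a rotation vector about the tool's x, y, z in rad, then the opening, from 0 (shut) to 1 (fully open). A call has 1 to 5 rows; each row is the pose to reach, as a shift and turn from the pose commanded when the call began, along the tool's axes at that moment; what a row does not reach only later rows make up. A row lasts 1/8 s, in which the tool goes at most 62.5 mm and 10.7 degrees, less where a joint would pass 70% of its speed; a pose out of reach is approached as far as the arm can. A call with a gripper value outside its range is refused whole. The fingers move at their own pace and stop on an object; the grip force is fixed at half the most. Time passes only in rows, so rows that repeat a pose let the fingers close. It gives the time, the measured TCP pose, the force and the opening at its end, in the units of the state.
- arm.get_obs(): the state, without advancing time (a new reading comes with each control period).
- viewer.get_image(name): name is "scene" or "top" or "wrist"; returns (picture, depth): 480x640x3 uint8, blue, green, red; 480x640 float32, mm along the optical axis (not along the pixel's ray), 0 where there is no reading.
- viewer.calibration(name): a dict with "intrinsics" (3x3 intrinsics, pixels), "view" (4x4, takes a point from world to camera coordinates). Camera axes: x right, y up, looking along -z (the intrinsics and any distortion apply to the point x, -y, -z); pixel columns grow to the right and rows downward; lengths in mm; the calibration is good to about 2 mm. A picture is of the moment at which its call begins: read the wrist's pose just before it. calibration takes no time and is no camera call; for the wrist camera it gives the pose at the moment of the call.
- arm.job_done(): hands the job in, once; it reports no verdict.
The state is a dict: "time": time; "joint_positions": joint angles; "qvel": joint speeds; "joint_torque": joint torques, N m; "position": TCP position; "ee_rot": TCP orientation; "force": force on the tool from outside, world axes, zero at the start; "torque": the same for the moment, N m; "gripper_width": finger opening in mm.
Only numpy, scipy, OpenCV 4.12 (cv2) and the standard library are available. Lean on these libraries where they do the work, as an engineer would, in place of code of your own. Each camera call takes 0.05 s, during which the arm holds its last target.

TASK

Set the empty wooden tray flat on the bench close in front of the tipping hopper, in line with its bin, where it will catch what pours over the lip. Then pull the hopper's crank forward all the way to the stop so that the three file handles run out into the tray, and swing the bin fully back home. All three handles must end up in the tray, the tray must stay in front of the hopper, and the tools lying about should be left where they are.

Things in the scene. Friction and masses are not known exactly. Their poses are not given: they have to be found in the camera images.
- hopper_stand: Dark steel trestle bolted to the bench, about 160 mm wide, carrying the tipping bin. Origin on the bench top straight below the bin's axle, midway between the sides. Its -x axis points forward, the way the bin pours (roughly at the robot); y along the axle; z up. The axle is 210 mm up. The feet lie 0 to 133 mm BEHIND the axle: the bench in front of it is free.
- hopper_bin (a joint): Angle of the sheet-metal bin about its axle: 0 shut (home, mouth up), growing as it is pulled forward and over, to the forward stop at 2.01 rad (115 degrees). The axle is stiff (about 0.55 N m, some 6 N at the crank grip), so the bin stays wherever it is left. Inside: 118 mm wide, its floor 50 mm below the axle. The handles start to roll out at about 1.2 rad; at the stop the front wall is a chute sloping 45 degrees.
- bin_lip (a point): Middle of the bin's pouring lip (the upper edge of its front wall, 126 mm wide); it turns with the bin. Shut: 66 mm in front of the axle and 275 mm above the bench. On the way over it reaches at most 93 mm in front of the axle. What pours out drops into the tray 90 to 150 mm in front of the axle. At the forward stop: 31 mm in front of the axle and 123 mm above the bench.
- crank_grip (a point): Middle of the crank grip: a round wooden bar 25 mm thick, 80 mm long, parallel to the axle, on a flat arm at the bin's right (the stand's -y side), 136 mm from the bin's mid-plane and 100 mm from the axle. Bin shut: 71 mm behind the axle, 281 mm above the bench. It swings in a circle up, forward and down with the bin; at the stop: 94 mm in front of the axle, 244 mm above the bench.
- tray_mid (a point): Middle of the shallow open wooden tray, half-way up (35 mm above its underside). The tray is 175 mm (its x) by 210 mm (its y), 70 mm high, walls 9 mm thick, floor 5 mm, about 0.3 kg, loose; it stands on the bench left of the hopper and can be slid or lifted by a wall. Axes: z up; at the start its x points roughly away from the robot.
- file_handle_1_mid (a point): Middle of one of the three loose turned wooden file handles with brass ferrules (28 mm thick, 108 mm long along its own y), about 50 g, lying in the bin at the start.
- file_handle_2_mid (a point): Middle of one of the three loose turned wooden file handles with brass ferrules (28 mm thick, 108 mm long along its own y), about 50 g, lying in the bin at the start.
- file_handle_3_mid (a point): Middle of one of the three loose turned wooden file handles with brass ferrules (28 mm thick, 108 mm long along its own y), about 50 g, lying in the bin at the start.
- hammer: A small cross-pein hammer, 245 mm long, lying on the bench on the right. Not part of the job; leave it. Origin on its underside, at the middle.
- cutters: Bare steel end-cutting pliers, 122 mm long, lying on the bench on the right. Not part of the job; leave it. Origin on its underside, at the middle.

How it is judged (in metres and radians):
On the way, in this order (a step that is already met when the one before it is completed fails the run):
1. the tray stands flat on the bench in front of the hopper, its middle 40 to 160 mm in front of the axle and within 50 mm of the bin's mid-plane, with the bin still shut (x of tray_mid in the frame of hopper_stand between -0.16 and -0.04 m and y of tray_mid in the frame of hopper_stand between -0.05 and 0.05 m and angle between tray_mid's own z axis and vertical below 0.08 rad and height (world z) of tray_mid below 0.0435 m and value of joint hopper_bin below 0.2 rad), for 0.2 s.
2. the bin is pulled forward to its stop (within 0.07 rad) (value of joint hopper_bin above 1.94 rad), for 0.2 s.
At the end, for the whole second after the job is handed in: All three file handles lie inside the tray, the tray stands flat and still on the bench in front of the hopper (middle 40 to 160 mm in front of the axle, within 50 mm of the mid-plane), and the bin is back home (within 0.1 rad of shut) (x of file_handle_1_mid in the frame of tray_mid between -0.083 and 0.083 m and y of file_handle_1_mid in the frame of tray_mid between -0.1 and 0.1 m and z of file_handle_1_mid in the frame of tray_mid between -0.03 and 0.06 m and x of file_handle_2_mid in the frame of tray_mid between -0.083 and 0.083 m and y of file_handle_2_mid in the frame of tray_mid between -0.1 and 0.1 m and z of file_handle_2_mid in the frame of tray_mid between -0.03 and 0.06 m and x of file_handle_3_mid in the frame of tray_mid between -0.083 and 0.083 m and y of file_handle_3_mid in the frame of tray_mid between -0.1 and 0.1 m and z of file_handle_3_mid in the frame of tray_mid between -0.03 and 0.06 m and x of tray_mid in the frame of hopper_stand between -0.16 and -0.04 m and y of tray_mid in the frame of hopper_stand between -0.05 and 0.05 m and angle between tray_mid's own z axis and vertical below 0.08 rad and height (world z) of tray_mid below 0.0435 m and value of joint hopper_bin below 0.1 rad and linear speed of tray below 0.02 m/s); the robot touches nothing.
It fails at once if the hammer is shifted more than 50 mm (distance of hammer from where it was at the start of the episode above 0.05 m).
It fails at once if the end cutters is shifted more than 50 mm (distance of cutters from where it was at the start of the episode above 0.05 m).
It also fails if it takes over 72 s, if anything falls off the work surface, if the arm or the gripper's body presses on something with over 40 N, if the wrist force passes 120 N, or if a joint passes its speed limit or range.

## Working session

There is one attempt and no reset: what is moved stays moved. The work goes in short steps, Python scripts to look and compute and a tool call to move; the robot and the scene stay as the last step left them, time stands still between calls to the robot, and variables do not carry over. Pictures are saved under pics/ and viewed, and the job is handed in when it is done.

Besides the shell and the picture viewer there is one more tool, called after "Request:" as name([rows], argument=value, ...), one row to a line, values as JSON. apply_moves: Moves the arm, as the interface text tells. Its arguments: {"type":"object","properties":{"series":{"type":"array"}},"required":["series"]}

```bash
mkdir -p pics; ls
cat > h.py <<'E'
import numpy as np,cv2
from cell import arm,viewer
def K(n):
    c=viewer.calibration(n); return np.array(c["intrinsics"]),np.array(c["view"]),c
def pts(n,d):
    k,V,c=K(n); v,u=np.mgrid[0:480,0:640]
    z=d; x=(u-k[0,2])/k[0,0]*z; y=(v-k[1,2])/k[1,1]*z
    P=np.stack([x,-y,-z],-1); R=V[:3,:3];t=V[:3,3]
    return (P-t)@R   # R^T (p-t)
def proj(n,p):
    k,V,c=K(n); q=V[:3,:3]@np.asarray(p,float)+V[:3,3]
    return k[0,0]*q[0]/-q[2]+k[0,2], k[1,1]*-q[1]/-q[2]+k[1,2]
E
python3 - <<'E'
from h import *
for n in ("scene","top"):
    im,d=viewer.get_image(n); cv2.imwrite(f"pics/{n}0.png",im); np.savez(f"{n}0.npz",im=im,d=d)
    print(n,viewer.calibration(n), (d>0).mean())
print(arm.get_obs(), arm.pinch_z)
E
```

```text
pics
scene {'intrinsics': array([[563.4741335 ,   0.        , 319.51946283],
       [  0.        , 563.4741335 , 245.84030862],
       [  0.        ,   0.        ,   1.        ]]), 'view': array([[ 8.88655271e-01,  4.58522976e-01,  6.96344397e-03,
        -4.92965804e+02],
       [-3.23003577e-01,  6.15084293e-01,  7.19263513e-01,
         6.38222520e+01],
       [ 3.25515741e-01, -6.41426530e-01,  6.94702461e-01,
        -1.74084552e+03],
       [ 0.00000000e+00,  0.00000000e+00,  0.00000000e+00,
         1.00000000e+00]])} 0.98544921875
top {'intrinsics': array([[532.73617959,   0.        , 322.81798294],
       [  0.        , 532.73617959, 233.12193895],
       [  0.        ,   0.        ,   1.        ]]), 'view': array([[-2.39866198e-03, -9.99989221e-01, -3.97549130e-03,
         3.94247512e+00],
       [ 9.84667501e-01, -3.05530258e-03,  1.74414958e-01,
        -5.82596907e+02],
       [-1.74425224e-01, -3.49617456e-03,  9.84664216e-01,
        -1.39910522e+03],
       [ 0.00000000e+00,  0.00000000e+00,  0.00000000e+00,
         1.00000000e+00]])} 0.996142578125
{'time': 0.1, 'joint_positions': array([ 1.17789193e+00,  3.59429643e-01,  1.51135237e+00, -7.77356531e-09,
        1.27253721e+00, -1.15082987e-01]), 'qvel': array([ 5.33565303e-04, -1.99453708e-03, -2.08712506e-03,  8.68538882e-05,
        8.06033186e-04, -1.35484860e-03]), 'joint_torque': array([-1.28176347e-03, -5.28652275e+01, -2.79351640e+01, -3.61470393e-04,
        4.96408044e-03, -1.11591044e-05]), 'position': array([164.30700838, 576.39714117, 230.52893285]), 'ee_rot': array([-2.16915008e-04,  1.38464342e-01,  9.90367043e-01, -8.35587599e-04]), 'force': array([ 0.30054482, -0.55628669, -0.05018511]), 'torque': array([ 0.02312745, -0.01278448,  0.0164162 ]), 'gripper_width': 85.490008427539} 18.700000000000003
```

View pics/scene0.png

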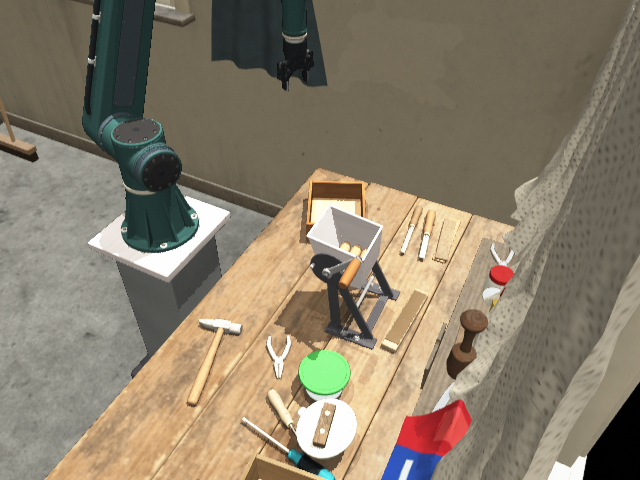

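View pics/top0.png

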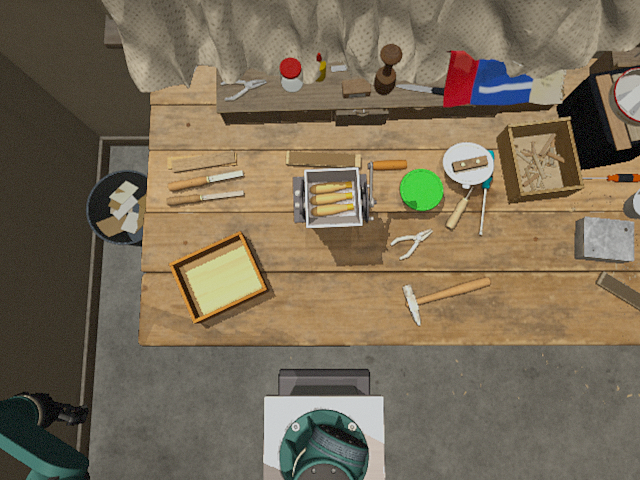

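The top view shows the tray at about (220,277), rotated by about 20°. The bin is at (333,197), the crank grip at (388,164), the hammer at (445,297) and the cutters at (412,243). Next I'll measure these with depth.

Run:
```python
from h import *
for n in ["top"]:
    z=np.load(n+"0.npz"); P=pts(n,z["d"].astype(float)); im=z["im"]
    hsv=cv2.cvtColor(im,cv2.COLOR_BGR2HSV)
    def reg(a,b,c,e,lo,hi):
        m=np.zeros((480,640),bool); m[b:e,a:c]=1
        m&=(P[...,2]>lo)&(P[...,2]<hi); return m
    m=reg(160,220,285,335,60,80); q=P[m]
    r=cv2.minAreaRect(q[:,:2].astype(np.float32)); print("tray",m.sum(),r,cv2.boxPoints(r).round(1).tolist(),np.median(q[:,2]))
    m=reg(280,150,368,240,262,300); q=P[m]
    r=cv2.minAreaRect(q[:,:2].astype(np.float32)); print("binrim",m.sum(),r,cv2.boxPoints(r).round(1).tolist(),np.percentile(q[:,2],[5,50,95]))
    m=reg(365,155,415,175,270,310); q=P[m]
    r=cv2.minAreaRect(q[:,:2].astype(np.float32)); print("grip",m.sum(),r,cv2.boxPoints(r).round(1).tolist(),np.percentile(q[:,2],[5,50,95,100]))
    for c in [(200,330),(420,330),(260,150),(400,272)]: print(P[c[1],c[0]])
    # bin profile
    print(P[150:245:4,332].round(0).tolist())
    print(P[200,285:385:4].round(0).tolist())
```

```text
tray 1039 ((463.720947265625, 284.5046081542969), (176.21075439453125, 211.0234375), 25.170305252075195) [[339.1000061035156, 342.5], [428.8999938964844, 151.5], [588.2999877929688, 226.5], [498.6000061035156, 417.5]] 68.40791786027388
binrim 428 ((630.5132446289062, -30.804298400878906), (146.5332794189453, 150.36691284179688), 2.2771761417388916) [[554.2999877929688, 41.400001525878906], [560.2999877929688, -108.80000305175781], [706.7000122070312, -103.0], [700.7000122070312, 47.20000076293945]] [263.21655496 271.97160629 278.49534747]
grip 399 ((702.391357421875, -148.3575439453125), (27.995637893676758, 89.96217346191406), 7.589253902435303) [[682.5999755859375, -105.5999984741211], [694.5, -194.8000030517578], [722.2000122070312, -191.10000610351562], [710.2999877929688, -101.9000015258789]] [277.90948749 288.37346666 293.03435135 297.39698336]
[323.68927148 338.80932317   0.87481155]
[ 322.23283124 -262.91382281   -4.38180922]
[839.09358479 184.91215765  -5.57603446]
[ 483.58302132 -215.32294433  -23.73488563]
[[841.0, -25.0, -13.0], [817.0, -24.0, 22.0], [805.0, -24.0, 22.0],
[... 336 characters left out ...]
188.0], [575.0, -20.0, 246.0], [559.0, -20.0, 276.0], [601.0, -23.0, -3.0], [589.0, -23.0, 1.0], [579.0, -23.0, -6.0], [566.0, -23.0, 0.0]]
[[687.0, 110.0, 2.0], [689.0, 99.0, -3.0], [687.0, 87.0, 3.0], [687.0, 76.0, 3.0], [632.0, 54.0, 231.0], [623.0, 43.0, 269.0], [645.0, 36.0, 175.0], [642.0, 26.0, 187.0], [643.0, 16.0, 186.0], [642.0, 6.0, 188.0], [643.0, -4.0, 184.0], [643.0, -14.0, 184.0], [643.0, -24.0, 183.0], [642.0, -34.0, 186.0], [643.0, -44.0, 183.0], [649.0, -55.0, 160.0], [650.0, -65.0, 155.0], [649.0, -75.0, 160.0], [626.0, -79.0, 254.0], [635.0, -91.0, 216.0], [632.0, -100.0, 230.0], [633.0, -110.0, 226.0], [634.0, -120.0, 221.0], [688.0, -152.0, -2.0], [688.0, -164.0, -6.0]]
```

Run:
```python
from h import *
z=np.load("top0.npz"); P=pts("top",z["d"].astype(float)); im=z["im"]
hsv=cv2.cvtColor(im,cv2.COLOR_BGR2HSV)
cr=im[140:250,270:420]; cv2.imwrite("pics/bin_crop.png",cv2.resize(cr,None,fx=5,fy=5,interpolation=cv2.INTER_NEAREST))
m=(hsv[...,1]>120)&(P[...,2]>255); m[:,:365]=0;m[:,420:]=0;m[:150]=0;m[180:]=0
q=P[m]; c=q[:,:2].mean(0); r=cv2.minAreaRect(q[:,:2].astype(np.float32)); print("grip",m.sum(),c,q[:,2].max(),r)
w,v=np.linalg.eigh(np.cov((q[:,:2]-c).T)); a=v[:,1];a=a*np.sign(a[1]); print("yaw",np.degrees(np.arctan2(-a[0],a[1])))
# ridge along y
for y0 in range(-200,-105,10):
    s=q[(q[:,1]>=y0)&(q[:,1]<y0+10)]
    if len(s): print(y0,len(s),s[:,0].min().round(),s[:,0].max().round(),s[:,2].max().round())
# scene view of grip
z=np.load("scene0.npz"); Ps=pts("scene",z["d"].astype(float)); ims=z["im"]
cv2.imwrite("pics/scene_crop.png",cv2.resize(ims[170:370,280:440],None,fx=3,fy=3,interpolation=cv2.INTER_CUBIC))
hs=cv2.cvtColor(ims,cv2.COLOR_BGR2HSV)
m=(hs[...,1]>120)&(Ps[...,2]>255)&(Ps[...,1]<-95)&(Ps[...,1]>-210)&(Ps[...,0]>600)&(Ps[...,0]<760); q=Ps[m]
print("scene grip",len(q),q.mean(0),q.min(0),q.max(0)); c=q[:,:2].mean(0)
w,v=np.linalg.eigh(np.cov((q[:,:2]-c).T)); a=v[:,1];a=a*np.sign(a[1]); print("yaw",np.degrees(np.arctan2(-a[0],a[1])))
```

```text
grip 337 [ 697.65852932 -152.69892289] 1479.2781373230962 ((537.0794067382812, -68.64263916015625), (74.35951232910156, 428.93194580078125), 62.537837982177734)
yaw 59.22247124199061
-200 12 695.0 715.0 292.0
-190 44 693.0 714.0 294.0
-180 42 692.0 714.0 296.0
-170 43 691.0 714.0 295.0
-160 47 691.0 715.0 296.0
-150 41 692.0 713.0 297.0
-140 41 691.0 712.0 294.0
-130 45 690.0 712.0 295.0
-120 19 692.0 709.0 291.0
scene grip 327 [ 708.19238094 -163.9592314   287.66926307] [ 695.44975507 -197.56278464  269.95638426] [ 719.29283655 -117.08714665  294.97795434]
yaw 0.8538159452679872
```

View pics/bin_crop.png

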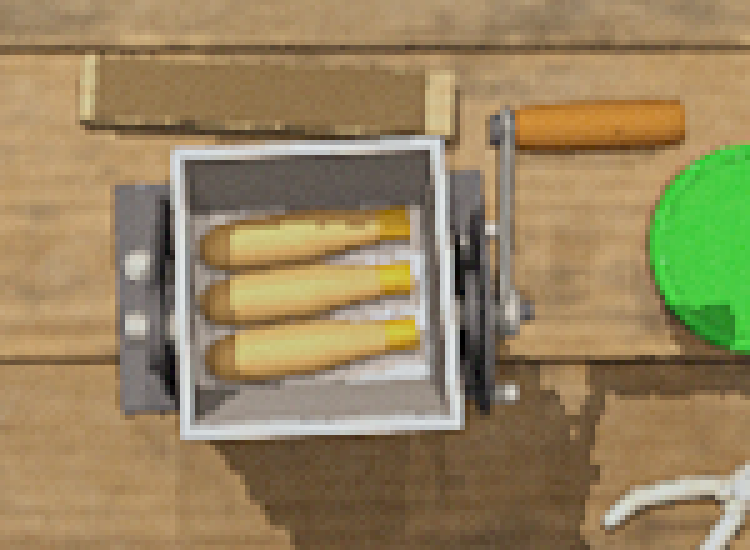

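View pics/scene_crop.png

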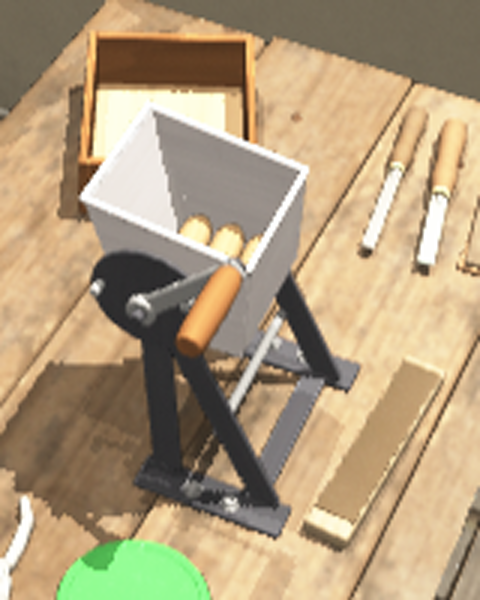

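```bash
cat >> h.py <<'E'
from scipy.spatial.transform import Rotation as Ro
def plan(p,yaw_deg,pitch_deg=0):
    """tool down; jaw (y) axis at yaw; pitch about world axis normal to jaw; print shift cm & rotvec in tool frame"""
    o=arm.get_obs(); w,x,y,z=o["ee_rot"]; R=Ro.from_quat([x,y,z,w])
    a=np.radians(yaw_deg); best=None
    for s in (0,np.pi):
        yv=np.array([np.cos(a+s),np.sin(a+s),0]); zv=np.array([0,0,-1.]); xv=np.cross(yv,zv)
        T=Ro.from_matrix(np.stack([xv,yv,zv],1))
        rv=(R.inv()*T).as_rotvec()
        if best is None or np.linalg.norm(rv)<np.linalg.norm(best): best=rv
    s=R.inv().apply(np.array(p)-o["position"])/10
    print("t",round(o["time"],2),"pos",o["position"].round(1),"j",o["joint_positions"].round(2),"F",o["force"].round(1),"w",round(o["gripper_width"],1))
    print("shift cm",s.round(2),"rot",best.round(3))
E
python3 -c "
from h import *
plan([388,249,180],25.2)"
```

```text
t 0.1 pos [164.3 576.4 230.5] j [ 1.18  0.36  1.51 -0.    1.27 -0.12] F [ 0.3 -0.6 -0.1] w 85.5
shift cm [-30.49 -25.34   5.09] rot [-0.002  0.001  0.853]
```

Request:
apply_moves([
  [-30.5,-25.3,5.0,0,0,0.853,0.5],
  [-30.5,-25.3,5.0,0,0,0.853,0.5],
  [-30.5,-25.3,5.0,0,0,0.853,0.5],
  [-30.5,-25.3,5.0,0,0,0.853,0.5],
  [-30.5,-25.3,5.0,0,0,0.853,0.5],
])

```text
time: 0.72
position: [340.4, 319.5, 191.9]
ee_rot: [0.0, 0.537, 0.843, 0.0]
force: [1.6, 0.6, 0.8]
gripper_width: 42.4
```

```bash
python3 -c "
from h import *
plan([388,249,180],25.2)"
```

```text
t 0.72 pos [340.4 319.5 191.9] j [ 0.61  0.21  1.84 -0.    1.09  0.17] F [1.6 0.6 0.8] w 42.4
shift cm [-8.4   1.33  1.19] rot [ 0.     0.    -0.004]
```

Request:
apply_moves([
  [-5,0.8,0.7,0,0,0,0.5],
  [-5,0.8,0.7,0,0,0,0.5],
  [-5,0.8,0.7,0,0,0,0.5],
])

```text
time: 1.1
position: [367.9, 279.5, 185.1]
ee_rot: [-0.0, 0.536, 0.844, -0.0]
force: [-0.2, 0.4, -0.4]
gripper_width: 42.6
```

```bash
python3 -c "
from h import *
plan([388,249,110],25.2)
im,d=viewer.get_image('wrist'); cv2.imwrite('pics/w1.png',im)
im,d=viewer.get_image('top'); cv2.imwrite('pics/t1.png',im)
P=pts('top',d.astype(float)); m=(P[...,2]>60)&(P[...,2]<80);m[:220]=0;m[335:]=0;m[:,:160]=0;m[:,285:]=0
q=P[m];print(cv2.minAreaRect(q[:,:2].astype(np.float32)))
"
```

```text
t 1.1 pos [367.9 279.5 185.1] j [0.5  0.21 1.86 0.   1.07 0.06] F [-0.2  0.4 -0.4] w 42.6
shift cm [-3.62  0.52  7.5 ] rot [-0.001 -0.    -0.001]
((464.03948974609375, 284.29486083984375), (176.31524658203125, 209.91912841796875), 25.285568237304688)
```

View pics/w1.png

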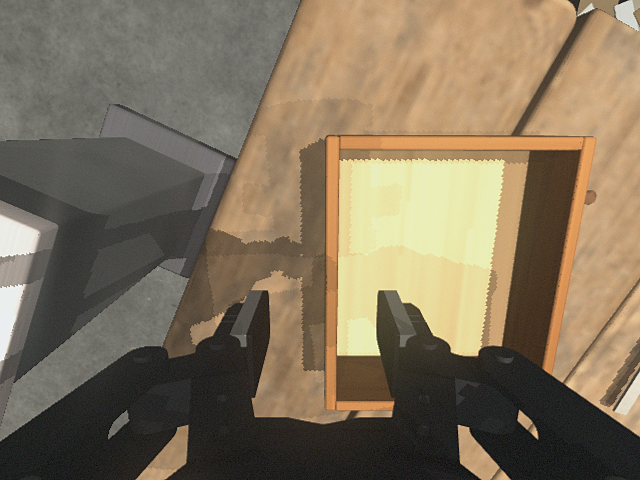

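The wrist view shows the jaws straddling the near tray wall: the wall is at column ~332 and the finger centre at ~323. I'll move to the middle of the wall and go down.

Request:
apply_moves([
  [-3.6,0.5,5,0,0,0,0.5],
  [-3.6,0.5,10,0,0,0,0.5],
  [-3.6,0.5,15.2,0,0,0,0.5],
  [-3.6,0.5,15.2,0,0,0,0.5],
])

```text
time: 1.7
position: [384.6, 248.6, 30.5]
ee_rot: [-0.002, 0.535, 0.845, -0.003]
force: [-0.4, -0.6, 0.5]
gripper_width: 42.5
```

```bash
python3 -c "
from h import *
plan([388,249,32],25.2)
im,d=viewer.get_image('wrist'); cv2.imwrite('pics/w2.png',im)
"
```

```text
t 1.7 pos [384.6 248.6  30.5] j [ 0.42  0.47  2.01  0.    0.68 -0.02] F [-0.4 -0.6  0.5] w 42.5
shift cm [-0.11  0.32 -0.15] rot [-0.008 -0.     0.002]
```

View pics/w2.png

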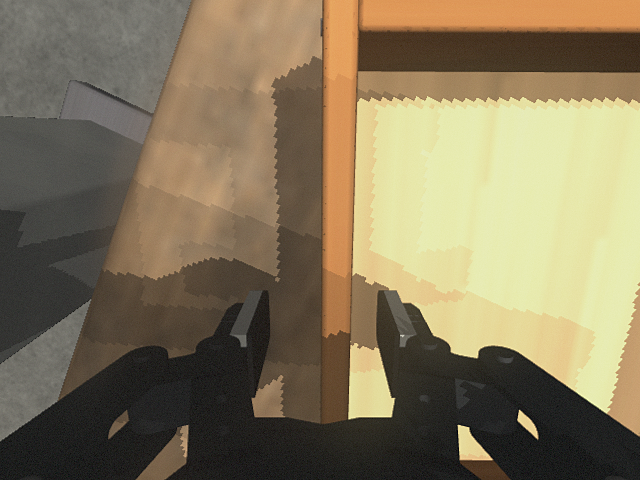

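The wall is at column ~338 and the jaw centre at ~323, so it is about 4 mm off. I'll centre on it and close.

Request:
apply_moves([
  [-0.1,0.4,0,-0.008,0,0,0.4],
  [-0.1,0.4,0,-0.008,0,0,0],
  [-0.1,0.4,0,-0.008,0,0,0],
  [-0.1,0.4,0,-0.008,0,0,0],
  [-0.1,0.4,0,-0.008,0,0,0],
])

```text
time: 2.38
position: [392.8, 250.1, 35.0]
ee_rot: [0.003, 0.536, 0.844, 0.004]
force: [-2.3, 0.7, 10.6]
gripper_width: 8.3
```

Request:
apply_moves([
  [0,0,0,0,0,0,0],
  [0,0,-1,0,0,0,0],
  [0,0,-2,0,0,0,0],
  [0,0,-2,0,0,0,0],
  [0,0,-2,0,0,0,0],
])

```text
time: 3.0
position: [392.0, 249.6, 53.3]
ee_rot: [0.002, 0.536, 0.844, 0.003]
force: [-0.1, -0.2, -2.8]
gripper_width: 8.4
```

```bash
python3 -c "
from h import *
plan([388,249,32],25.2)
im,d=viewer.get_image('scene'); cv2.imwrite('pics/s3.png',cv2.resize(im[100:340,230:550],None,fx=2,fy=2))
im,d=viewer.get_image('top'); P=pts('top',d.astype(float)); m=(P[...,2]>65)&(P[...,2]<115);m[:220]=0;m[335:]=0;m[:,:160]=0;m[:,285:]=0
q=P[m&(P[...,0]>430)];A=np.c_[q[:,:2],np.ones(len(q))];print(np.linalg.lstsq(A,q[:,2],rcond=None)[0], np.median(q[:,2]))
"
```

```text
t 3.0 pos [392.  249.6  53.3] j [ 0.42  0.42  1.99  0.    0.72 -0.02] F [-0.1 -0.2 -2.8] w 8.4
shift cm [ 0.12 -0.41  2.13] rot [0.008 0.    0.   ]
[ 2.00321071e-03 -8.15748180e-03  8.52365605e+01] 85.4987144800072
```

View pics/s3.png

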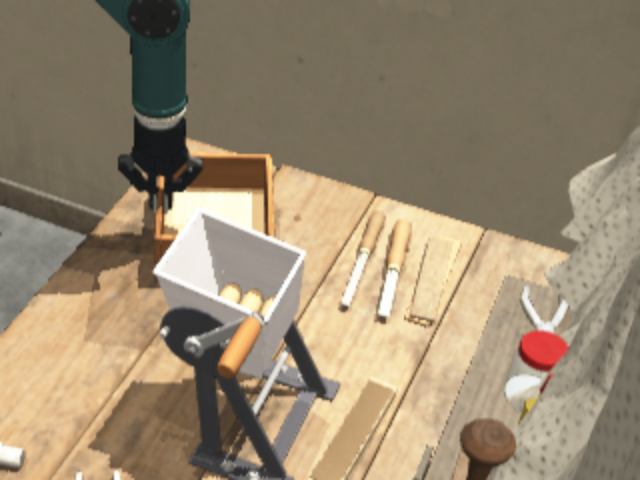

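The tray is gripped and level, about 17 mm up. Next I'll carry it over.

```bash
python3 -c "
from h import *
plan([427,-32,53],2.3)
"
```

```text
t 3.1 pos [391.8 249.5  52.9] j [ 0.42  0.42  1.99  0.    0.72 -0.02] F [ 1.  -0.3 -2.1] w 8.4
shift cm [-26.97  -8.8   -0.07] rot [ 0.007 -0.001  0.4  ]
```

Request:
apply_moves([
  [-2.5,-0.8,0,0,0,0.04,0],
  [-6,-2,0,0,0,0.09,0],
  [-9.5,-3.1,0,0,0,0.14,0],
  [-13,-4.2,0,0,0,0.19,0],
  [-16.5,-5.4,0,0,0,0.24,0],
])

```text
time: 3.72
position: [413.5, 76.2, 52.5]
ee_rot: [0.002, 0.634, 0.774, 0.003]
force: [0.4, 0.2, -2.1]
gripper_width: 8.6
```

```bash
python3 -c "
from h import *
plan([427,-32,53],2.3)
"
```

```text
t 3.73 pos [413.5  76.2  52.5] j [ 0.01  0.38  2.08  0.01  0.67 -0.19] F [ 0.4  0.2 -2.1] w 8.6
shift cm [-10.87  -0.81  -0.08] rot [ 0.007 -0.002  0.158]
```

Request:
apply_moves([
  [-3.5,-0.3,0,0,0,0.06,0],
  [-7,-0.5,0,0,0,0.11,0],
  [-9.5,-0.7,0,0,0,0.15,0],
  [-10.9,-0.8,0,0,0,0.158,0],
  [-10.9,-0.8,0,0,0,0.158,0],
])

```text
time: 4.35
position: [427.4, -31.5, 52.3]
ee_rot: [0.001, 0.692, 0.721, 0.004]
force: [-0.3, 0.8, -2.3]
gripper_width: 8.5
```

```bash
python3 -c "
from h import *
plan([427,-32,35],2.3)
im,d=viewer.get_image('top'); cv2.imwrite('pics/t4.png',im[120:360,200:520].repeat(2,0).repeat(2,1)); P=pts('top',d.astype(float)); m=(P[...,2]>78)&(P[...,2]<95);m[:200]=0;m[335:]=0;m[:,:240]=0;m[:,390:]=0
q=P[m&(P[...,0]>390)&(P[...,0]<610)&(abs(P[...,1]+27)<125)];r=cv2.minAreaRect(q[:,:2].astype(np.float32));print(r,cv2.boxPoints(r).round(),np.median(q[:,2]))
"
```

```text
t 4.35 pos [427.4 -31.5  52.3] j [-0.24  0.39  2.07  0.01  0.68 -0.29] F [-0.3  0.8 -2.3] w 8.5
shift cm [-0.05 -0.05  1.73] rot [ 0.007 -0.003  0.001]
((508.5943908691406, -27.57489013671875), (174.34226989746094, 210.10516357421875), 2.14796781539917) [[ 418.   74.]
 [ 425. -136.]
 [ 600. -129.]
 [ 592.   81.]] 85.73919973087166
```

View pics/t4.png

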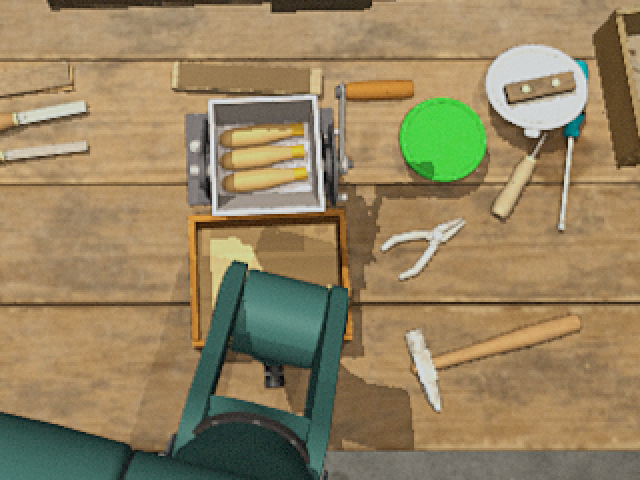

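The tray sits in line with the bin at (508.6, -27.6), yaw 2.1°, which is about 117 mm in front of the axle. I'll lower and release it.

Request:
apply_moves([
  [0,0,0.9,0,0,0,0],
  [0,0,1.5,0,0,0,0],
  [0,0,1.7,0,0,0,0],
  [0,0,1.7,0,0,0,0],
  [0,0,1.7,0,0,0,0.12],
])

```text
time: 5.03
position: [427.8, -31.0, 35.6]
ee_rot: [0.002, 0.692, 0.722, 0.004]
force: [-0.8, -0.1, 0.0]
gripper_width: 10.1
```

Request:
apply_moves([
  [0,0,0,0,0,0,0.3],
  [0,0,0,0,0,0,0.5],
  [0,0,0,0,0,0,0.5],
  [0,0,0,0,0,0,0.5],
  [0,0,-3,0,0,0,0.5],
])

```text
time: 5.65
position: [425.5, -30.8, 64.5]
ee_rot: [-0.0, 0.692, 0.722, 0.003]
force: [0.6, -0.3, 0.3]
gripper_width: 42.7
```

Request:
apply_moves([
  [0,0,-6,0,0,0,0.5],
  [0,0,-12,0,0,0,0.5],
  [0,0,-18,0,0,0,0.5],
  [0,0,-24,0,0,0,0.6],
  [0,0,-30,0,0,0,0.6],
])

```text
time: 6.28
position: [424.4, -32.0, 367.6]
ee_rot: [0.002, 0.692, 0.722, 0.004]
force: [0.6, 0.1, 0.0]
gripper_width: 51.1
```

```bash
python3 -c "
from h import *
plan([702.5,-160,420],2.3)
im,d=viewer.get_image('top'); cv2.imwrite('pics/t5.png',im[120:360,200:520].repeat(2,0).repeat(2,1)); P=pts('top',d.astype(float)); m=(P[...,2]>60)&(P[...,2]<80);m[:200]=0;m[335:]=0;m[:,:240]=0;m[:,390:]=0
q=P[m&(P[...,0]>390)&(P[...,0]<610)&(abs(P[...,1]+27)<125)];r=cv2.minAreaRect(q[:,:2].astype(np.float32));print(r,cv2.boxPoints(r).round(),np.median(q[:,2]))
im,d=viewer.get_image('scene'); cv2.imwrite('pics/s5.png',im)
"
```

```text
t 6.28 pos [424.4 -32.  367.6] j [-0.24 -0.02  1.64  0.    1.51 -0.28] F [0.6 0.1 0. ] w 51.1
shift cm [-13.94  27.29  -5.07] rot [ 0.008 -0.003  0.002]
((509.0767822265625, -26.626113891601562), (175.66517639160156, 210.32937622070312), 2.5702223777770996) [[ 417.   74.]
 [ 426. -136.]
 [ 602. -128.]
 [ 592.   82.]] 68.19128529483135
```

View pics/s5.png

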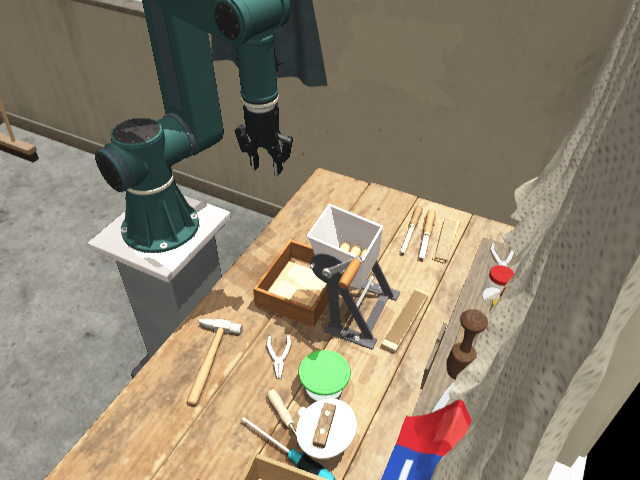

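The tray stands flat, centred 117 mm in front of the axle and within 3 mm of the mid-plane, with the rim at 68 mm. The tools haven't moved. Now the crank.

Request:
apply_moves([
  [-3,6,-5,0,0,0,0.6],
  [-6,11,-5,0,0,0,0.6],
  [-9,17,-5,0,0,0,0.6],
  [-12,22,-5,0,0,0,0.6],
  [-14.2,27.3,-5,0.008,-0.003,0,0.6],
])

```text
time: 7.0
position: [696.5, -160.8, 415.9]
ee_rot: [-0.001, 0.692, 0.722, -0.001]
force: [1.1, 0.1, -0.3]
gripper_width: 51.3
```

Request:
apply_moves([
  [0,0,0,0,0,0,0.6],
  [0,0,0,0,0,0,0.6],
])

```text
time: 7.25
position: [694.7, -159.3, 415.2]
ee_rot: [-0.002, 0.692, 0.722, -0.001]
force: [-0.2, 0.0, 0.4]
gripper_width: 51.4
```

```bash
python3 -c "
from h import *
plan([702.6,-163,262],2.3)
im,d=viewer.get_image('wrist'); cv2.imwrite('pics/w6.png',im)
"
```

```text
t 7.25 pos [ 694.7 -159.3  415.2] j [-0.32  0.45  0.94 -0.    1.76 -0.36] F [-0.2  0.   0.4] w 51.4
shift cm [-0.42  0.83 15.32] rot [-0.004 -0.001  0.002]
```

View pics/w6.png

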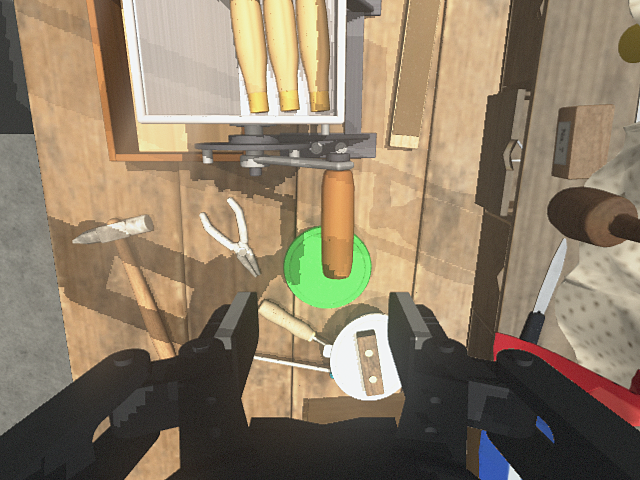

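The bar is at column ~338 and the jaw centre at ~323, which agrees with the +8 mm shift. Descending.

Request:
apply_moves([
  [-0.4,0.8,5,0,0,0,0.6],
  [-0.4,0.8,10,0,0,0,0.6],
  [-0.4,0.8,10,0,0,0,0.6],
])

```text
time: 7.68
position: [699.4, -161.5, 313.7]
ee_rot: [-0.004, 0.692, 0.722, -0.002]
force: [-0.9, 0.0, -0.4]
gripper_width: 51.0
```

```bash
python3 -c "
from h import *
plan([702.6,-163,262],2.3)
im,d=viewer.get_image('wrist'); cv2.imwrite('pics/w7.png',im)
"
```

```text
t 7.67 pos [ 699.4 -161.5  313.7] j [-0.32  0.49  1.1  -0.    1.56 -0.37] F [-0.9  0.  -0.4] w 51.0
shift cm [-0.18  0.36  5.17] rot [-0.009 -0.003  0.002]
```

View pics/w7.png

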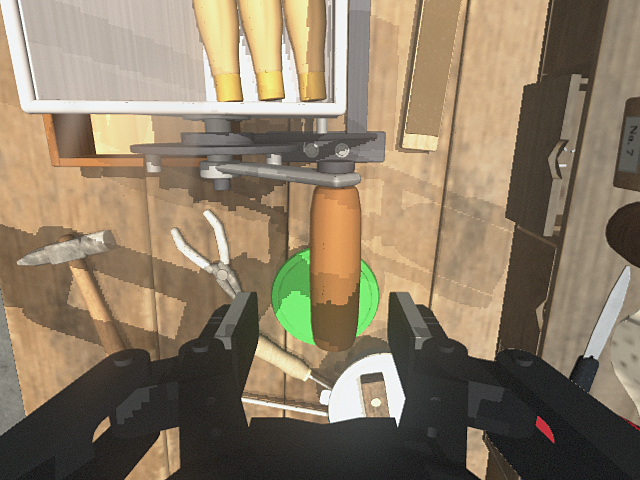

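Request:
apply_moves([
  [-0.2,0.35,2.6,-0.008,0,0,0.6],
  [-0.2,0.35,5.1,-0.008,0,0,0.6],
  [-0.2,0.35,5.1,-0.008,0,0,0.6],
])

```text
time: 8.1
position: [706.8, -164.8, 267.8]
ee_rot: [0.003, 0.692, 0.722, 0.003]
force: [-0.1, -0.2, 0.0]
gripper_width: 51.7
```

```bash
python3 -c "
from h import *
plan([702.6,-163,262],2.3)
im,d=viewer.get_image('wrist'); cv2.imwrite('pics/w8.png',im)
"
```

```text
t 8.1 pos [ 706.8 -164.8  267.8] j [-0.33  0.51  1.16  0.    1.46 -0.37] F [-0.1 -0.2  0. ] w 51.7
shift cm [ 0.2  -0.41  0.58] rot [0.008 0.    0.002]
```

View pics/w8.png

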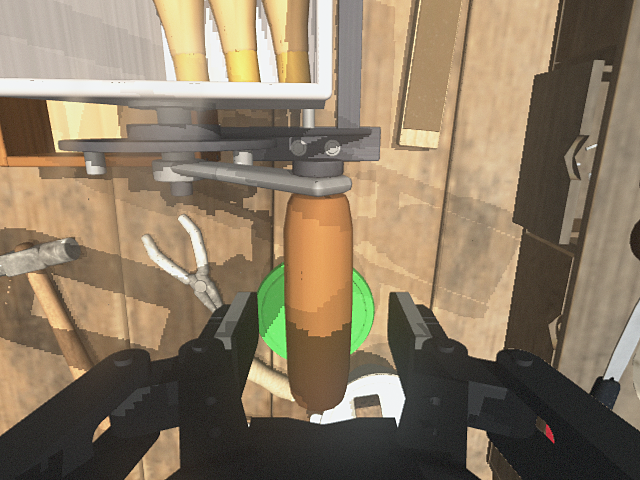

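Centred: bar at column 320, jaws at 323. Closing a little lower.

Request:
apply_moves([
  [0,-0.1,0.4,0,0,0,0.6],
  [0,-0.1,0.4,0,0,0,0.2],
  [0,-0.1,0.4,0,0,0,0.2],
  [0,-0.1,0.4,0,0,0,0.2],
  [0,-0.1,0.4,0,0,0,0.2],
])

```text
time: 8.78
position: [705.1, -165.2, 263.3]
ee_rot: [0.002, 0.692, 0.722, 0.002]
force: [-4.5, -0.7, 5.2]
gripper_width: 22.8
```

```bash
python3 -c "
from h import *
plan([702.6,-163,262],2.3)
im,d=viewer.get_image('wrist'); cv2.imwrite('pics/w9.png',im)
"
```

```text
t 8.78 pos [ 705.1 -165.2  263.3] j [-0.33  0.52  1.17  0.    1.45 -0.37] F [-4.5 -0.7  5.2] w 22.8
shift cm [ 0.23 -0.24  0.13] rot [0.006 0.    0.002]
```

View pics/w9.png

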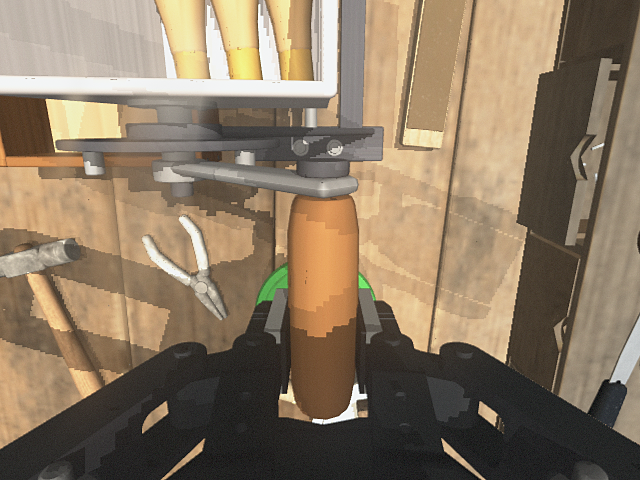

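The bar is held at 22.8 mm. I'll pull along the arc in 5° steps.

Request:
apply_moves([
  [0,-0.64,-0.59,0,0,0,0.2],
  [0,-1.33,-1.12,0,0,0,0.2],
  [0,-2.07,-1.59,0,0,0,0.2],
  [0,-2.84,-1.99,0,0,0,0.2],
  [0,-3.65,-2.33,0,0,0,0.2],
])

```text
time: 9.45
position: [675.6, -166.5, 287.7]
ee_rot: [0.008, 0.692, 0.722, 0.008]
force: [14.8, 2.7, 0.7]
gripper_width: 22.9
```

```bash
python3 -c "
from h import *
plan([702.6,-163,262],2.3)
im,d=viewer.get_image('wrist'); cv2.imwrite('pics/w10.png',im)
"
```

```text
t 9.45 pos [ 675.6 -166.5  287.7] j [-0.34  0.45  1.23  0.01  1.44 -0.39] F [14.8  2.7  0.7] w 22.9
shift cm [0.24 2.66 2.63] rot [0.022 0.001 0.002]
```

View pics/w10.png

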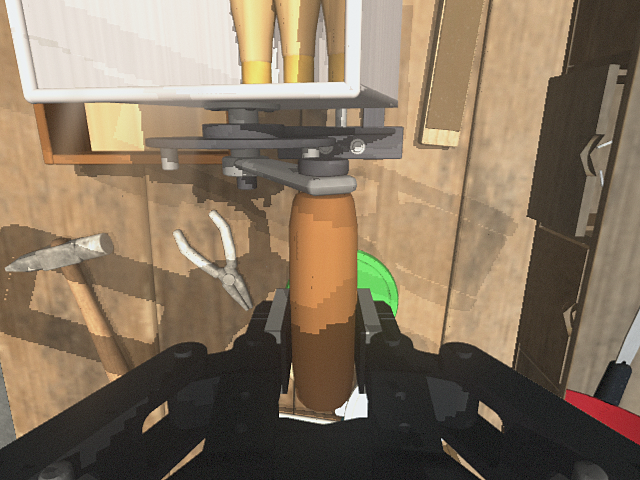

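Request:
apply_moves([
  [0,-0.83,-0.26,0,0,0,0.2],
  [0,-1.68,-0.45,0,0,0,0.2],
  [0,-2.55,-0.57,0,0,0,0.2],
  [0,-3.42,-0.6,0,0,0,0.2],
  [0,-4.29,-0.57,0,0,0,0.2],
])

```text
time: 10.12
position: [635.2, -168.4, 296.9]
ee_rot: [0.011, 0.692, 0.722, 0.01]
force: [14.5, 3.9, 15.4]
gripper_width: 22.6
```

```bash
python3 -c "
from h import *
plan([702.6,-163,262],2.3)
im,d=viewer.get_image('wrist'); cv2.imwrite('pics/w11.png',im)
im,d=viewer.get_image('scene'); cv2.imwrite('pics/s11.png',im[130:370,210:530].repeat(2,0).repeat(2,1))
"
```

```text
t 10.12 pos [ 635.2 -168.4  296.9] j [-0.37  0.38  1.32  0.01  1.42 -0.41] F [14.5  3.9 15.4] w 22.6
shift cm [0.26 6.65 3.68] rot [0.03  0.003 0.003]
```

View pics/w11.png

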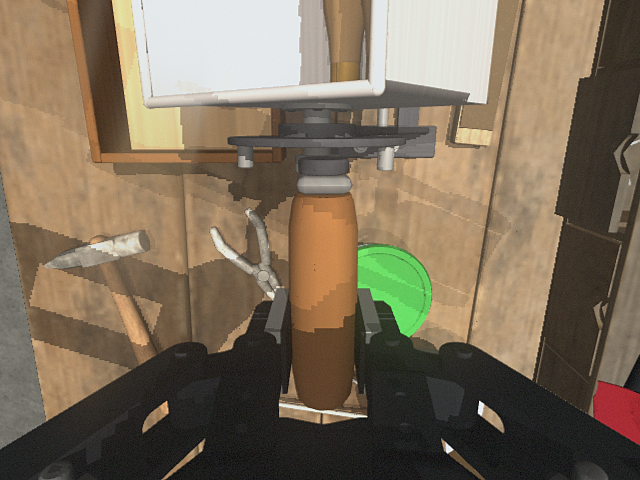

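View pics/s11.png

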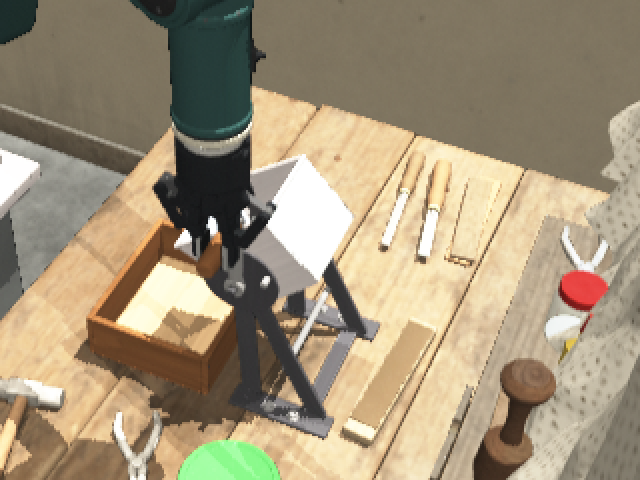

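Request:
apply_moves([
  [0,-0.86,0.11,0,0,0,0.2],
  [0,-1.72,0.3,0,0,0,0.2],
  [0,-2.55,0.57,0,0,0,0.2],
  [0,-3.35,0.9,0,0,0,0.2],
  [0,-4.13,1.3,0,0,0,0.2],
])

```text
time: 10.85
position: [591.9, -170.2, 282.1]
ee_rot: [0.009, 0.692, 0.722, 0.008]
force: [12.3, 4.4, 5.5]
gripper_width: 22.6
```

```bash
python3 -c "
from h import *
plan([702.6,-163,262],2.3)
im,d=viewer.get_image('wrist'); cv2.imwrite('pics/w12.png',im)
"
```

```text
t 10.85 pos [ 591.9 -170.2  282.1] j [-0.4   0.33  1.43  0.01  1.36 -0.44] F [12.3  4.4  5.5] w 22.6
shift cm [ 0.25 11.04  2.27] rot [0.024 0.002 0.002]
```

View pics/w12.png

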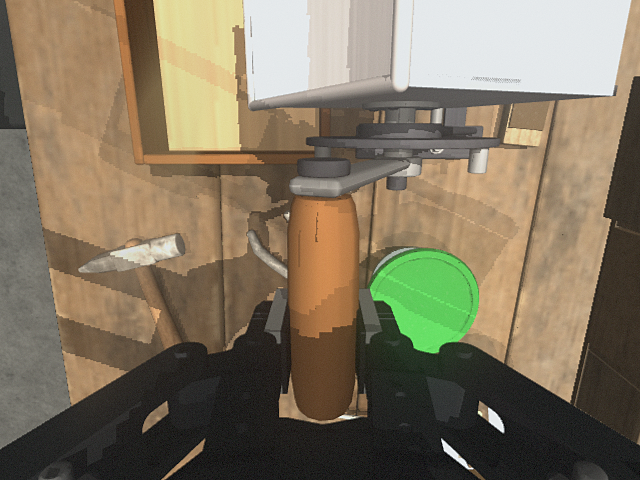

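Request:
apply_moves([
  [0,-0.74,0.47,0,0,0,0.2],
  [0,-1.43,1.0,0,0,0,0.2],
  [0,-2.07,1.59,0,0,0,0.2],
  [0,-2.66,2.23,0,0,0,0.2],
  [0,-3.19,2.92,0,0,0,0.2],
])

```text
time: 11.52
position: [558.7, -171.6, 251.6]
ee_rot: [0.008, 0.692, 0.722, 0.007]
force: [6.2, 3.3, 12.0]
gripper_width: 22.7
```

```bash
python3 -c "
from h import *
plan([702.6,-163,262],2.3)
im,d=viewer.get_image('wrist'); cv2.imwrite('pics/w13.png',im)
"
```

```text
t 11.53 pos [ 558.7 -171.6  251.6] j [-0.42  0.31  1.53  0.01  1.28 -0.46] F [ 6.2  3.3 12. ] w 22.7
shift cm [ 0.26 14.43 -0.74] rot [0.02  0.002 0.002]
```

View pics/w13.png

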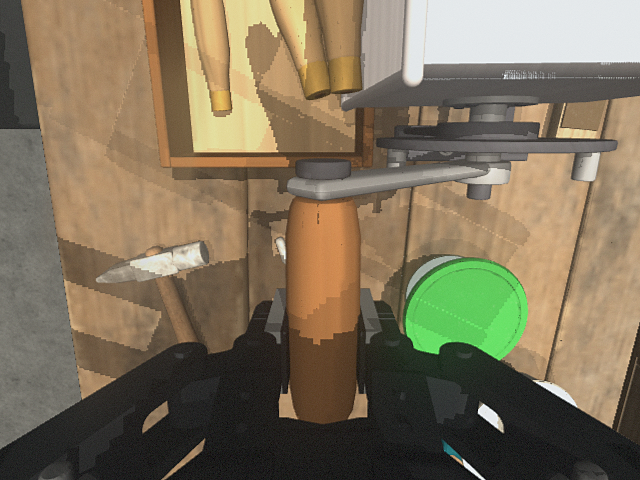

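Two or three handles are already in the tray, at (212,50), (300,45) and (340,45). On to the stop.

Request:
apply_moves([
  [0,-0.47,0.74,0,0,0,0.2],
  [0,-0.87,1.51,0,0,0,0.2],
  [0,-1.2,2.32,0,0,0,0.2],
  [0,-1.4,2.9,0,0,0,0.2],
  [0,-1.4,2.9,0,0,0,0.2],
])

```text
time: 12.2
position: [542.2, -172.3, 221.0]
ee_rot: [0.005, 0.692, 0.722, 0.005]
force: [0.5, 1.8, 7.0]
gripper_width: 22.5
```

```bash
python3 -c "
from h import *
plan([532,-163,225],2.3)
im,d=viewer.get_image('wrist'); cv2.imwrite('pics/w14.png',im)
"
```

```text
t 12.2 pos [ 542.2 -172.3  221. ] j [-0.43  0.32  1.6   0.01  1.21 -0.48] F [0.5 1.8 7. ] w 22.5
shift cm [ 0.97 -0.97 -0.41] rot [0.014 0.001 0.001]
```

View pics/w14.png

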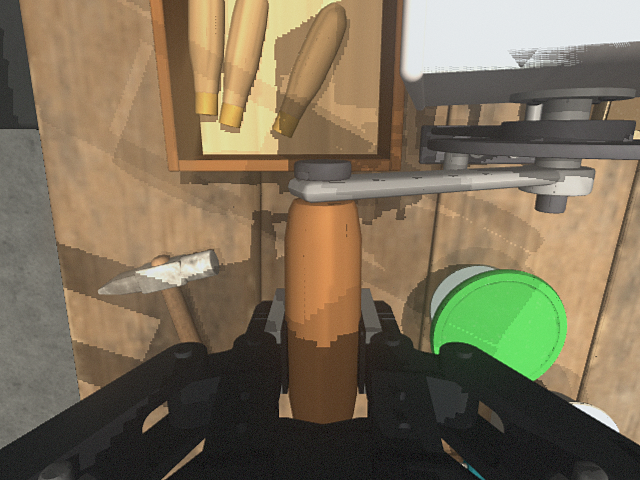

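All three handles are in the tray. I'll push further to confirm the stop.

Request:
apply_moves([
  [0,-0.2,0.6,0,0,0,0.2],
  [0,-0.3,1.2,0,0,0,0.2],
  [0,-0.3,1.2,0,0,0,0.2],
  [0,-0.3,1.2,0,0,0,0.2],
])

```text
time: 12.75
position: [541.0, -172.6, 215.7]
ee_rot: [0.008, 0.692, 0.722, 0.006]
force: [-8.9, 10.6, 51.7]
gripper_width: 22.6
```

```bash
python3 -c "
from h import *
plan([532,-163,225],2.3)
im,d=viewer.get_image('scene'); cv2.imwrite('pics/s15.png',im[130:370,210:530].repeat(2,0).repeat(2,1))
im,d=viewer.get_image('top'); cv2.imwrite('pics/t15.png',im[120:360,200:520].repeat(2,0).repeat(2,1)); P=pts('top',d.astype(float))
m=np.zeros((480,640),bool); m[150:240,290:370]=1; m&=(P[...,2]>120)
for v in range(170,225,4): print(P[v,335].round(0).tolist())
"
```

```text
t 12.75 pos [ 541.  -172.6  215.7] j [-0.43  0.32  1.62  0.01  1.19 -0.48] F [-8.9 10.6 51.7] w 22.6
shift cm [ 0.99 -0.84 -0.95] rot [0.019 0.004 0.002]
[776.0, -33.0, 1.0]
[764.0, -33.0, 1.0]
[753.0, -33.0, -2.0]
[678.0, -28.0, 226.0]
[652.0, -27.0, 285.0]
[638.0, -27.0, 301.0]
[632.0, -27.0, 288.0]
[622.0, -27.0, 290.0]
[613.0, -27.0, 287.0]
[606.0, -27.0, 277.0]
[597.0, -27.0, 275.0]
[589.0, -27.0, 271.0]
[580.0, -27.0, 267.0]
[571.0, -27.0, 265.0]
```

View pics/t15.png

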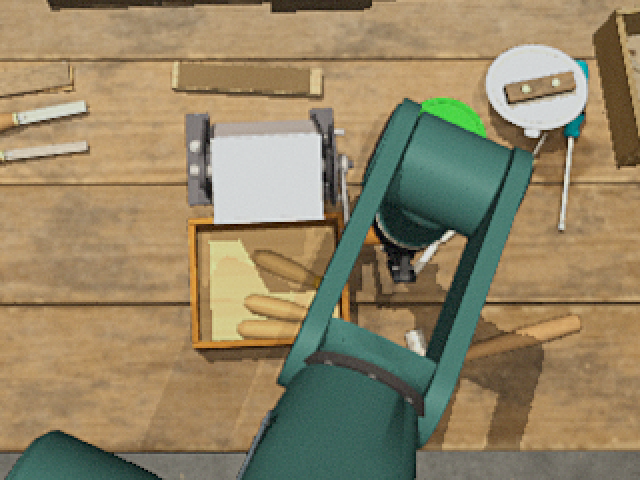

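View pics/s15.png

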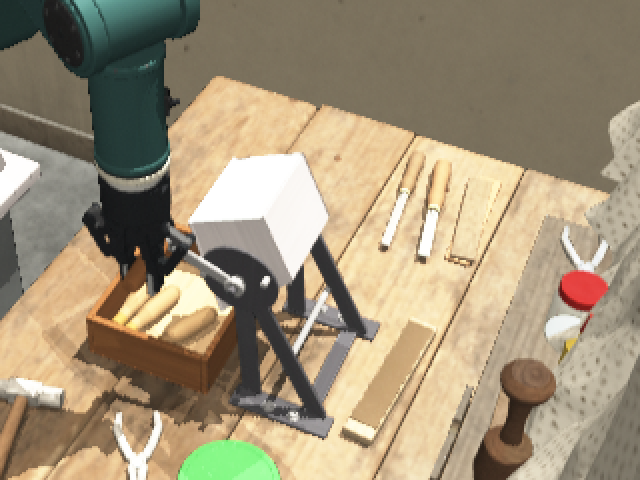

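The force is 52 N and the bin floor slopes 25° (so 115°), so the bin is at the stop. All three handles are in the tray. Now I'll swing it back.

Request:
apply_moves([
  [0,0.5,-1.8,0,0,0,0.2],
  [0,1.06,-3.04,0,0,0,0.2],
  [0,1.8,-4.23,0,0,0,0.2],
  [0,2.7,-5.3,0,0,0,0.2],
  [0,3.73,-6.23,0,0,0,0.2],
])

```text
time: 13.48
position: [571.3, -170.9, 265.8]
ee_rot: [-0.0, 0.692, 0.722, 0.0]
force: [0.2, -5.2, -20.8]
gripper_width: 22.7
```

```bash
python3 -c "
from h import *
plan([532,-163,225],2.3)
im,d=viewer.get_image('wrist'); cv2.imwrite('pics/w16.png',im)
"
```

```text
t 13.47 pos [ 571.3 -170.9  265.8] j [-0.41  0.33  1.47  0.    1.34 -0.45] F [  0.2  -5.2 -20.8] w 22.7
shift cm [ 0.96 -3.89  4.08] rot [-0.    -0.001  0.002]
```

View pics/w16.png

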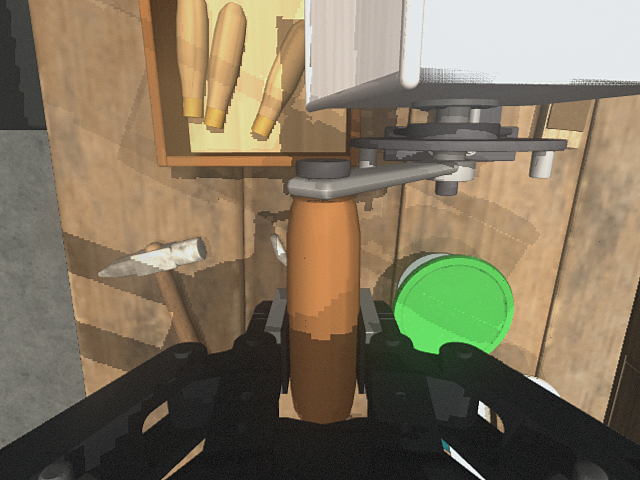

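Request:
apply_moves([
  [0,1.16,-0.78,0,0,0,0.2],
  [0,2.41,-1.39,0,0,0,0.2],
  [0,3.74,-1.82,0,0,0,0.2],
  [0,5.11,-2.07,0,0,0,0.2],
  [0,6.51,-2.11,0,0,0,0.2],
])

```text
time: 14.15
position: [633.9, -168.3, 291.7]
ee_rot: [-0.0, 0.692, 0.722, -0.001]
force: [-12.9, -3.1, 4.7]
gripper_width: 22.6
```

Request:
apply_moves([
  [0,1.39,0.14,0,0,0,0.2],
  [0,2.74,0.48,0,0,0,0.2],
  [0,4.03,1.0,0,0,0,0.2],
  [0,5.24,1.7,0,0,0,0.2],
  [0,6.34,2.56,0,0,0,0.2],
])

```text
time: 14.78
position: [698.2, -165.5, 266.2]
ee_rot: [-0.0, 0.692, 0.722, -0.0]
force: [-13.3, -1.6, 4.4]
gripper_width: 22.6
```

```bash
python3 -c "
from h import *
plan([705,-165,263],2.3)
im,d=viewer.get_image('wrist'); cv2.imwrite('pics/w17.png',im)
"
```

```text
t 14.78 pos [ 698.2 -165.5  266.2] j [-0.33  0.51  1.18 -0.    1.45 -0.37] F [-13.3  -1.6   4.4] w 22.6
shift cm [0.03 0.68 0.32] rot [-0.     0.     0.001]
```

View pics/w17.png

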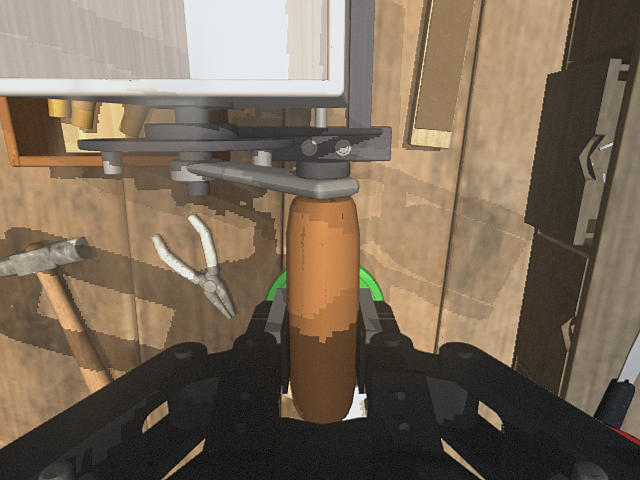

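Request:
apply_moves([
  [0,0.4,0.4,0,0,0,0.2],
  [0,0.8,0.8,0,0,0,0.2],
  [0,1.1,1.1,0,0,0,0.2],
  [0,1.1,1.1,0,0,0,0.2],
  [0,1.1,1.1,0,0,0,0.2],
])

```text
time: 15.45
position: [705.0, -165.2, 258.9]
ee_rot: [-0.002, 0.692, 0.722, -0.002]
force: [-29.7, -0.4, 26.0]
gripper_width: 23.0
```

The bin is home against its stop (force about 40 N, pose equal to the start). I'll unload, release and lift straight up.

Request:
apply_moves([
  [0,-0.5,-0.5,0,0,0,0.2],
  [0,-0.5,-0.5,0,0,0,0.2],
  [0,-0.5,-0.5,0,0,0,0.6],
  [0,-0.5,-0.5,0,0,0,0.6],
  [0,-0.5,-0.5,0,0,0,0.6],
])

```text
time: 16.08
position: [708.8, -164.9, 260.3]
ee_rot: [0.003, 0.692, 0.722, 0.003]
force: [-0.5, 0.1, -0.3]
gripper_width: 51.3
```

```bash
python3 -c "
from h import *
plan([705,-165,263],2.3)
im,d=viewer.get_image('wrist'); cv2.imwrite('pics/w18.png',im)
"
```

```text
t 16.07 pos [ 708.8 -164.9  260.3] j [-0.32  0.52  1.17  0.    1.44 -0.37] F [-0.5  0.1 -0.3] w 51.3
shift cm [ 0.   -0.38 -0.28] rot [0.009 0.    0.002]
```

View pics/w18.png

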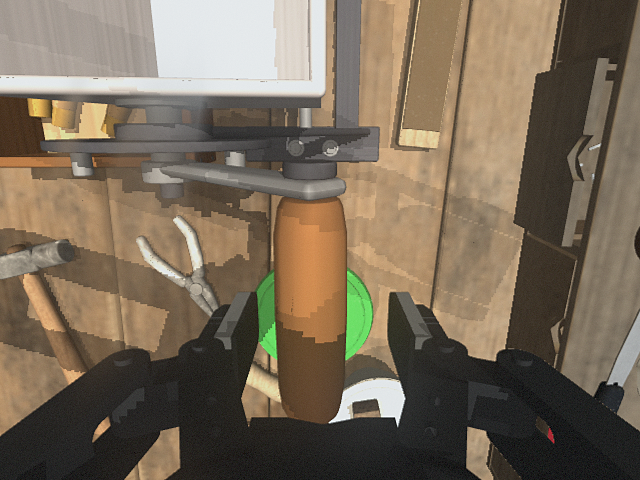

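Released. The bar is at column ~311 with clearance on both sides. I'll centre and lift out.

Request:
apply_moves([
  [0,-0.3,-0.5,0,0,0,0.6],
  [0,-0.3,-4,0,0,0,0.6],
  [0,-0.3,-8,0,0,0,0.6],
  [0,-0.3,-12,0,0,0,0.6],
  [0,-0.3,-16,0,0,0,0.6],
])

```text
time: 16.75
position: [703.7, -165.0, 421.4]
ee_rot: [0.003, 0.692, 0.722, 0.003]
force: [1.2, -0.2, 0.6]
gripper_width: 51.3
```

Request:
apply_moves([
  [5,-3,0,0,0,0,0.6],
  [0,0,0,0,0,0,0.6],
])

```text
time: 17.0
position: [697.5, -157.1, 418.5]
ee_rot: [-0.003, 0.689, 0.724, 0.002]
force: [2.3, -0.6, 0.7]
gripper_width: 51.5
```

Run:
```python
from h import *
plan([705,-165,263],2.3)
im,d=viewer.get_image('scene'); cv2.imwrite('pics/s19.png',im)
im,d=viewer.get_image('top'); cv2.imwrite('pics/t19.png',im[120:360,200:520].repeat(2,0).repeat(2,1)); P=pts('top',d.astype(float)); m=(P[...,2]>60)&(P[...,2]<80);m[:200]=0;m[335:]=0;m[:,:240]=0;m[:,390:]=0
q=P[m&(P[...,0]>390)&(P[...,0]<610)&(abs(P[...,1]+27)<125)];r=cv2.minAreaRect(q[:,:2].astype(np.float32));print(r,cv2.boxPoints(r).round().tolist(),np.median(q[:,2]))
print(P[215:235:2,332].round().tolist())
hsv=cv2.cvtColor(im,cv2.COLOR_BGR2HSV); m=(hsv[...,1]>120)&(P[...,2]>255)&(P[...,1]<-110)&(P[...,1]>-200)&(P[...,0]>670)&(P[...,0]<730); q=P[m]
print(len(q), np.median(q,0) if len(q) else 0)
```

```text
t 17.0 pos [ 697.5 -157.1  418.5] j [-0.32  0.45  0.93  0.01  1.77 -0.37] F [ 2.3 -0.6  0.7] w 51.5
shift cm [-0.92  0.74 15.55] rot [-0.001 -0.006  0.009]
((506.265380859375, 12.209083557128906), (176.61329650878906, 133.6067657470703), 1.5654350519180298) [[416.0, 77.0], [420.0, -57.0], [596.0, -52.0], [593.0, 81.0]] 68.15624594954096
[[611.0, -21.0, 157.0], [602.0, -21.0, 174.0], [591.0, -21.0, 202.0], [580.0, -20.0, 233.0], [570.0, -20.0, 259.0], [562.0, -20.0, 275.0], [557.0, -20.0, 274.0], [591.0, -22.0, 67.0], [587.0, -23.0, 58.0], [586.0, -23.0, 32.0]]
699 [ 692.14689875 -140.33217383  625.13051935]
```

View pics/s19.png

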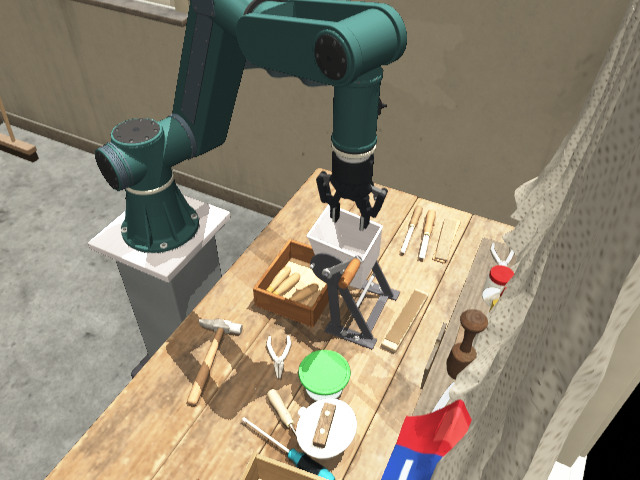

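View pics/t19.png

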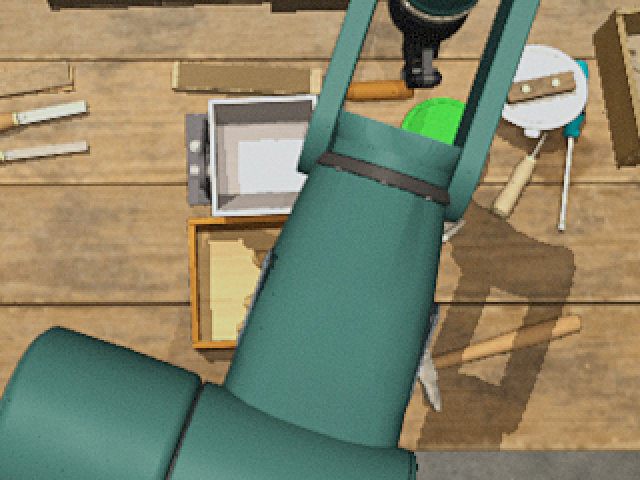

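The bin is home and the lip is at (560, 275), as at the start. I'll move the arm aside for one last check.

Request:
apply_moves([
  [-5,-2,-2,0,0,0,0.6],
  [-10,-5,-2,0,0,0,0.6],
  [-15,-9,-2,0,0,0,0.6],
  [-20,-13,-2,0,0,0,0.6],
  [-25,-17,-2,0,0,0,0.6],
])

```text
time: 17.73
position: [546.0, -420.0, 439.1]
ee_rot: [0.003, 0.692, 0.722, 0.003]
force: [0.6, -0.7, -0.4]
gripper_width: 51.6
```

Request:
apply_moves([
  [-4,-4,0,0,0,0,0.6],
  [-8,-7,0,0,0,0,0.6],
  [-8,-7,0,0,0,0,0.6],
  [-8,-7,0,0,0,0,0.6],
])

```text
time: 18.23
position: [480.8, -501.1, 438.2]
ee_rot: [0.003, 0.692, 0.722, 0.003]
force: [0.0, 0.7, -0.2]
gripper_width: 51.5
```

Run:
```python
from h import *
plan([705,-165,263],2.3)
im,d=viewer.get_image('top'); cv2.imwrite('pics/t20.png',im[120:360,200:520].repeat(2,0).repeat(2,1)); P=pts('top',d.astype(float)); m=(P[...,2]>60)&(P[...,2]<80);m[:200]=0;m[335:]=0;m[:,:240]=0;m[:,390:]=0
q=P[m&(P[...,0]>390)&(P[...,0]<610)&(abs(P[...,1]+27)<125)];r=cv2.minAreaRect(q[:,:2].astype(np.float32));print(r,np.median(q[:,2]))
z=np.load("top0.npz"); P0=pts("top",z["d"].astype(float))
hsv=cv2.cvtColor(im,cv2.COLOR_BGR2HSV)
for PP,h in((P,hsv),(P0,cv2.cvtColor(z["im"],cv2.COLOR_BGR2HSV))):
    m=(h[...,1]>120)&(PP[...,2]>255)&(PP[...,2]<310)&(PP[...,1]<-110)&(PP[...,1]>-200)&(PP[...,0]>670)&(PP[...,0]<730); print(m.sum(),PP[m].mean(0).round(1))
m=(P[...,2]>12)&(P[...,2]<55)&(P[...,0]>430)&(P[...,0]<585)&(P[...,1]<65)&(P[...,1]>-118); n,l,s,c=cv2.connectedComponentsWithStats(m.astype(np.uint8))
for i in range(1,n):
    if s[i,4]>60: print(s[i],P[l==i].mean(0).round(),P[l==i].min(0).round(),P[l==i].max(0).round())
```

```text
t 18.23 pos [ 480.8 -501.1  438.2] j [-0.91  0.41  0.95  0.01  1.78 -0.95] F [ 0.   0.7 -0.2] w 51.5
shift cm [32.65 23.65 17.72] rot [ 0.008 -0.     0.001]
((508.0841979980469, -26.266220092773438), (176.23973083496094, 210.46963500976562), 2.7448108196258545) 67.98986531558869
337 [ 700.5 -154.   288.6]
334 [ 701.  -154.   288.2]
[326 245  37  21 332] [527. -53.  27.] [ 499. -106.   13.] [555.  -6.  37.]
[318 267  43  23 664] [459. -39.  27.] [433. -99.  13.] [493.  16.  39.]
```

View pics/t20.png

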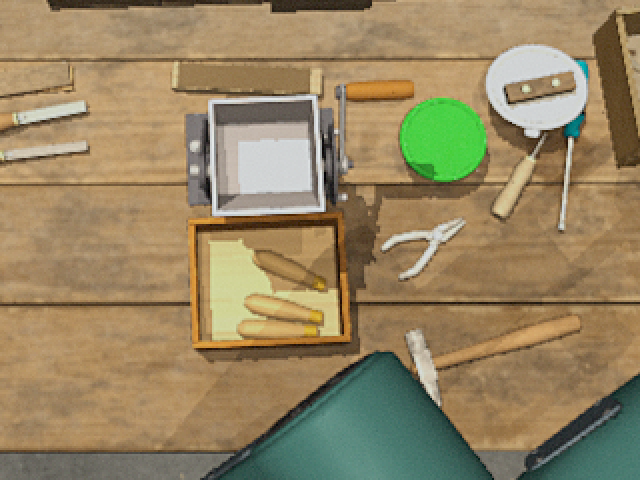

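All three handles are in the tray at crop positions (290,270), (283,308) and (278,329). The tray is at (508, -26), the bin is empty and shut with the grip within 0.5 mm of its start, and the tools are in place. Handing in.

```bash
python3 -c "
from cell import arm
print(arm.job_done())"
```

```text
the job is handed in; nothing more can be done
None
```

The job is finished and handed in at about 18 s of the 72 s. All three file handles are in the tray and the bin is back home.

- **Tray:** I gripped it by its near wall and set it down about 117 mm in front of the axle and within about 3 mm of the bin's mid-plane. In the last top view it had not shifted and stood flat, with the rim at 68 mm against a nominal 70 mm.
- **Pour:** I swung the crank to the forward stop. The force rose to about 52 N, and the bin floor measured about a 25° slope, which matches 115°.
- **Return:** I swung the bin back against its home stop. The crank grip measured within 0.5 mm of where it was before the pour.
- **Last checks:** The bin was empty. The hammer and cutters looked unmoved in the pictures, though I did not measure them. The gripper was clear of everything with no load on it.

No check failed. Under load the arm lagged its targets by several millimetres, so I pushed a little past each stop to be sure the bin had reached it.

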